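Load the roll brake and check it with the pull gauge

ROBOT

A 7-joint arm with a two-finger parallel gripper is mounted at the origin on the work surface. World frame = base frame: x ahead of the robot, y to its left, z up, the work surface at z = 0. Lengths are in m, angles in rad, forces in N, time in s.
With the tool pointing down it reaches from about 0.425 to 0.95 m from the base axis. Payload 4.7 kg.
Tool frame: the origin (TCP) lies between the finger pads; the fingertips stand 25 mm ahead of it and the grasp point (between the pads) lies 6 mm ahead of it; z points along the fingers, y is the line along which they close (so a half turn about z gives the same grasp; the last joint's range is limited). The gripper opens to 85 mm and grips with 20 to 120 N. Pads are 22 mm wide; open, the fingers measure 114 mm over their backs; the gripper's body (76 mm by 85 mm) begins 54 mm behind the grasp point. The pads swing forward as they close: fully open they stand 13 mm farther back than shut.
Start: joints at [1.132, 0.469, -0.049, 1.532, 0.024, 1.141, -0.082], TCP at [0.269, -0.619, 0.256] pointing down, gripper open.
Joint ranges: [-2.59, 2.59], [-0.33, 1.99], [-1.39, 1.29], [0.1, 2.45], [-1.04, 4.18], [0.21, 1.99], [-2.66, 2.66]. Speed limits (rad/s): [2.57, 2.57, 3.14, 3.14, 3.14, 3.14, 3.14].

INTERFACE

Orientations are given as a 3x3 rotation matrix whose columns are the frame's x, y, z axes.
In Python, from rig import * gives the robot as it stands. Calls block until the motion is done:
- movep(position, orientation): joint-space move of the TCP to a pose.
- move_l(position, attitude=None, feed=0.15, until_force=None): straight line of the TCP; attitude=None keeps the orientation; feed is the mean speed in m/s. With until_force (N) it stops when the force on the tool has changed by that much, and returns True; else False.
- move_joints(angles): joint-space move.
- command_gripper(opening, newtons=None): finger opening in m; newtons is the grip in N (None keeps the last); returns when the fingers have stopped.
- sleep(seconds).
- inverse_kinematics(position, orientation): joint angles nearest the present ones, or None.
- sense(): the state.
- camera(name): name is "scene" or "top"; returns (picture, depth): 400x640x3 uint8, red, green, blue; 400x640 float32, m along the optical axis (not along the pixel's ray), 0 where there is no reading.
- camera_params(name): a dict with "K" (3x3 intrinsics, pixels), "dist" ([k1, k2, p1, p2, k3] as OpenCV has them; the pictures are not rectified), "position" and "rotation" of the camera in the world. Camera axes: x right, y down, z forward; pixel columns grow to the right and rows downward; lengths in m; the calibration is good to about 2 mm. A picture is of the moment at which its call begins. camera_params takes no time and is no camera call.
A pose or a line that the arm cannot do raises Unreachable and nothing moves.
- finish_job(): hands the job in; it is judged then, once.
The state is a dict: "time_s": time; "joint_pos": joint angles; "qd": joint speeds; "joint_efforts": joint torques, N m; "position": TCP position; "tcp_rot": TCP orientation; "wrist_force": force on the tool from outside, world axes, zero at the start; "ft_torque": the same for the moment, N m; "finger_gap": finger opening in m; "gripper_force": force on a finger pad.
Only numpy, scipy, OpenCV 4.12 (cv2) and the standard library are available. Lean on these libraries where they do the work, as an engineer would, in place of code of your own. Each camera call takes 0.05 s, during which the arm holds its last target. There are 200 camera calls.

TASK

Check and load the brake of the paper-roll unwinder: with the brake deck still empty, pull the tension gauge's handle out until its pointer stands at the near clip, keep it there for a second or more, and ease the handle fully home without letting it fly back. Then take every brake weight from the tray and seat it in a free hexagonal pocket of the red deck, turning it until its foot drops right in, and after that pull the gauge to the far clip, not past it, keep it there for a second or more, and ease it fully home again. Leave the tube, the bottle and the spanner alone; if a weight gets knocked out of place, put it back in a pocket before you finish.

Things in the scene. Friction and masses are not known exactly. Their poses are not given: they have to be found in the camera images.
- gauge: The grey tension gauge housing, fixed: 200 mm long (x), 120 wide (y), 70 high, on a foot plate 8 mm high and 150 mm wide that does not reach in front of it. Origin: centre of its underside on the table; its x axis points away from the handle. The black slide and brass clips on its top reach 80 mm.
- handle (a point): Centre of the grip bar of the gauge's stirrup handle: a level steel bar 14 mm thick, 100 mm long along this point's y axis, 55 mm above the table. 8 mm rods at y = -46 and +46 mm join its ends to the housing, whose face is 65 mm behind (+x) the bar when home; between the rods it is open down to the table. Pull it along -x (roughly towards the robot). Axes as the gauge's.
- draw (a joint): How far the gauge slide is pulled out, in m: 0 fully home, stop at 0.115. A spring draws it home with 2.8 N plus 1.4 N per 10 mm; it flies back if let go.
- pointer (a point): Tip of the thin black pointer needle on top of the gauge housing, 75 mm above the table. It moves with the handle. Axes as the handle's.
- near_mark (a point): The line of the near clip: one of two brass clips (8 x 18 x 10 mm with a dark line across) fixed at the edge of the scale on top of the housing; it is the one the pointer reaches first (30 to 45 mm of pull; varies). The reading is right when pointer and mark have the same x in this point's frame (axes as the gauge's, x away from the handle).
- far_mark (a point): The line of the far clip, the second of the two brass clips, which the pointer reaches later (65 to 90 mm of pull; varies). Same meaning as near_mark.
- deck: The red brake deck: a fixed steel plate 190 mm (x) by 280 mm (y), 10 mm thick, lying on the table, with six raised hexagonal pockets, 90 mm apart in two rows of three. Origin: centre of its underside. Every hexagon has two flats facing the deck's x axis (corners towards +y and -y).
- tray: The grey plastic tray, fixed, 178 mm (x) by 265 mm (y), 13 mm high, floor 5 mm above the table, divided into six square pockets by 4 mm walls, in which the brake weights wait (standing upright, turned anyhow). Origin: centre of its underside.
- pocket0 (a point): Centre of the floor of a hexagonal pocket of the deck, 10 mm above the table. The pocket is 57 mm across flats and 14 mm deep, walled by 8 mm thick bars whose top is 24 mm above the table. Any weight fits any pocket.
- pocket1 (a point): Centre of the floor of a hexagonal pocket of the deck, 10 mm above the table. The pocket is 57 mm across flats and 14 mm deep, walled by 8 mm thick bars whose top is 24 mm above the table. Any weight fits any pocket.
- pocket2 (a point): Centre of the floor of a hexagonal pocket of the deck, 10 mm above the table. The pocket is 57 mm across flats and 14 mm deep, walled by 8 mm thick bars whose top is 24 mm above the table. Any weight fits any pocket.
- pocket3 (a point): Centre of the floor of a hexagonal pocket of the deck, 10 mm above the table. The pocket is 57 mm across flats and 14 mm deep, walled by 8 mm thick bars whose top is 24 mm above the table. Any weight fits any pocket.
- pocket4 (a point): Centre of the floor of a hexagonal pocket of the deck, 10 mm above the table. The pocket is 57 mm across flats and 14 mm deep, walled by 8 mm thick bars whose top is 24 mm above the table. Any weight fits any pocket.
- pocket5 (a point): Centre of the floor of a hexagonal pocket of the deck, 10 mm above the table. The pocket is 57 mm across flats and 14 mm deep, walled by 8 mm thick bars whose top is 24 mm above the table. Any weight fits any pocket.
- w0 (a point): Centre (half-way up, 40 mm above its underside) of a steel brake weight, about 0.4 kg, 80 mm high: hexagonal foot 54 mm across flats and 22 mm high, a round stem 26 mm thick up to 72 mm, and a knob 34 mm wide and 8 mm high on top. z points up the stem; two flats of the foot face its x axis. It stands 40 mm above a pocket floor when seated. 3 to 5 are there.
- w1 (a point): Centre (half-way up, 40 mm above its underside) of a steel brake weight, about 0.4 kg, 80 mm high: hexagonal foot 54 mm across flats and 22 mm high, a round stem 26 mm thick up to 72 mm, and a knob 34 mm wide and 8 mm high on top. z points up the stem; two flats of the foot face its x axis. It stands 40 mm above a pocket floor when seated. 3 to 5 are there.
- w2 (a point): Centre (half-way up, 40 mm above its underside) of a steel brake weight, about 0.4 kg, 80 mm high: hexagonal foot 54 mm across flats and 22 mm high, a round stem 26 mm thick up to 72 mm, and a knob 34 mm wide and 8 mm high on top. z points up the stem; two flats of the foot face its x axis. It stands 40 mm above a pocket floor when seated. 3 to 5 are there.
- w3 (a point): Centre (half-way up, 40 mm above its underside) of a steel brake weight, about 0.4 kg, 80 mm high: hexagonal foot 54 mm across flats and 22 mm high, a round stem 26 mm thick up to 72 mm, and a knob 34 mm wide and 8 mm high on top. z points up the stem; two flats of the foot face its x axis. It stands 40 mm above a pocket floor when seated. 3 to 5 are there.
- w4 (a point): Centre (half-way up, 40 mm above its underside) of a steel brake weight, about 0.4 kg, 80 mm high: hexagonal foot 54 mm across flats and 22 mm high, a round stem 26 mm thick up to 72 mm, and a knob 34 mm wide and 8 mm high on top. z points up the stem; two flats of the foot face its x axis. It stands 40 mm above a pocket floor when seated. 3 to 5 are there.
- core: Bystander: an upright cardboard tube, 80 mm wide and 90 mm high; leave it alone. Origin at its underside.
- oil: Bystander: a white bottle, 60 mm wide and 120 mm high; leave it alone. Origin at its underside.
- spanner: Bystander: a spanner lying on the table; leave it alone. Origin at its underside.
Mind the look-alikes: they are no part of the job. What is shaped like the part that bears w2 but blue or turquoise is not meant.

How it is judged:
By the outcome, as a careful person would: the job done as asked, in the order asked, and still so for the second after the job is handed in, with the robot touching nothing.
Of weight0, weight1, weight2, weight3, weight4 only 3 to 5 are there at a start; the rules pass over those that are not, and their reading is None.
At some moment in a run one of weight0, weight1, weight2, weight3, weight4 may be knocked a few centimetres aside while the robot is not near it.
It also fails if it takes over 210 s, if anything falls off the work surface, if the arm or the gripper's body presses on something with over 40 N, if the wrist force passes 120 N, or if a joint passes its speed limit or range.

## Working session

There is one attempt and no reset: what is moved stays moved. The work goes in short steps, each a Python script; the robot and the scene stay as the last script left them, time stands still between calls to the robot, and variables do not carry over. Pictures are saved under pics/ and viewed, at most 14 in all, crops included, and the job is handed in when it is done.

```bash
mkdir -p pics; ls
python3 - <<'E'
from rig import *
import cv2,numpy as np
np.set_printoptions(precision=4,suppress=True)
for n in ("scene","top"):
    p,d=camera(n); cv2.imwrite(f"pics/{n}0.png",p[:,:,::-1]); np.savez(f"/tmp/{n}0.npz",p=p,d=d)
    c=camera_params(n); print(n,c)
s=sense(); print(s)
E
```

```text
pics
scene {'K': array([[460.0207,   0.    , 322.5812],
       [  0.    , 460.0207, 193.5004],
       [  0.    ,   0.    ,   1.    ]]), 'dist': array([-0.0975,  0.    ,  0.    ,  0.    ,  0.    ]), 'position': array([ 1.2119, -0.3591,  0.9578]), 'rotation': array([[ 0.5376,  0.6301, -0.5604],
       [ 0.8431, -0.4105,  0.3473],
       [-0.0112, -0.6592, -0.7519]])}
top {'K': array([[433.2634,   0.    , 314.9962],
       [  0.    , 433.2634, 192.3565],
       [  0.    ,   0.    ,   1.    ]]), 'dist': array([-0.0127,  0.    ,  0.    ,  0.    ,  0.    ]), 'position': array([0.3464, 0.0352, 1.4176]), 'rotation': array([[ 0.01  , -0.9891,  0.1468],
       [-0.9999, -0.0079,  0.0148],
       [-0.0135, -0.1469, -0.9891]])}
{'time_s': 0.1, 'joint_pos': array([ 1.1321,  0.4693, -0.0486,  1.5336,  0.0241,  1.141 , -0.0823]), 'qd': array([ 0.0009, -0.0018,  0.0017, -0.0016,  0.    ,  0.0001, -0.0017]), 'joint_efforts': array([ -0.0007, -51.152 ,  -0.0471, -23.8392,   0.0109,   0.0044,
        -0.    ]), 'position': array([ 0.2688, -0.6187,  0.2554]), 'tcp_rot': array([[ 0.9172,  0.3984, -0.0008],
       [ 0.3984, -0.9172,  0.0016],
       [-0.0001, -0.0018, -1.    ]]), 'wrist_force': array([-0.5413,  0.1124, -1.7714]), 'ft_torque': array([-0.0217, -0.0498,  0.0091]), 'gripper_force': 0.0, 'finger_gap': 0.08526114925608436}
```

View pics/scene0.png

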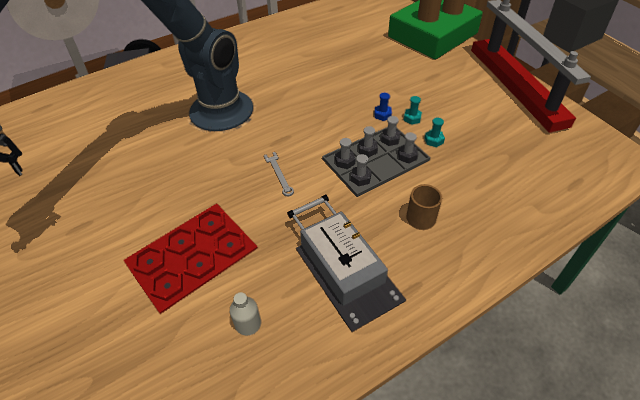

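View pics/top0.png

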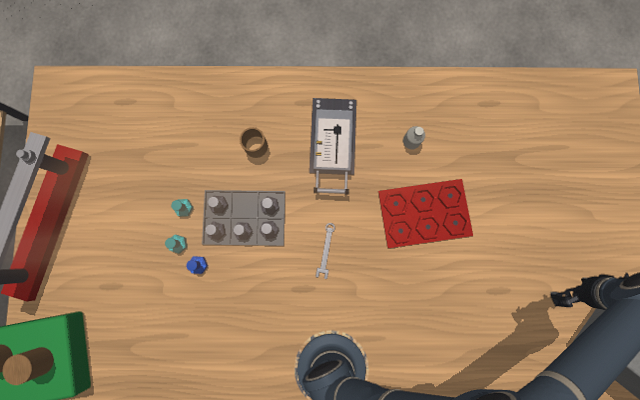

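The top view shows five grey weights standing in the tray at (217,204), (269,205), (215,231), (243,230) and (268,231). The look-alikes are turquoise at (181,207) and (176,243), and blue at (197,265). The red deck is at (425,213); the red beam at (45,225) is not the deck. The gauge handle is at (332,190). The clips are at about (320,143) and (320,153), and the pointer is near (326,130).

```bash
cat > h.py <<'E'
from rig import *
import cv2,numpy as np
np.set_printoptions(precision=4,suppress=True)
def rays(name,uv):
    c=camera_params(name); uv=np.asarray(uv,float).reshape(-1,1,2)
    n=cv2.undistortPoints(uv,c["K"],np.array(c["dist"])).reshape(-1,2)
    return c["position"],np.c_[n,np.ones(len(n))]@c["rotation"].T
def onplane(name,uv,z):
    o,r=rays(name,uv); return o+r*((z-o[2])/r[:,2])[:,None]
def cloud(name,d):
    h,w=d.shape; v,u=np.mgrid[:h,:w]
    o,r=rays(name,np.c_[u.ravel(),v.ravel()])
    return (o+r*d.ravel()[:,None]).reshape(h,w,3)
def pix(name,P):
    c=camera_params(name);R=c["rotation"].T
    return cv2.projectPoints(np.asarray(P,float).reshape(-1,1,3),cv2.Rodrigues(R)[0],-R@c["position"],c["K"],np.array(c["dist"]))[0].reshape(-1,2)
E
python3 - <<'E'
from h import *
D={}
for n in("scene","top"):
    f=np.load(f"/tmp/{n}0.npz"); D[n]=(f["p"],cloud(n,f["d"]))
for n,(p,X) in D.items():
    hsv=cv2.cvtColor(p,cv2.COLOR_RGB2HSV)
    red=((hsv[...,0]<8)|(hsv[...,0]>172))&(hsv[...,1]>150)&(X[...,0]>.3)&(X[...,1]<.1)&(X[...,1]>-.6)&(X[...,2]<.06)
    cs=cv2.findContours(red.astype(np.uint8),cv2.RETR_CCOMP,cv2.CHAIN_APPROX_NONE)
    big=max(cs[0],key=cv2.contourArea)
    w=onplane(n,big,.010)[:,:2].astype(np.float32); r=cv2.minAreaRect(w*1000); print(n,"deck",r)
    mask=cv2.drawContours(np.zeros(red.shape,np.uint8),[big],-1,1,-1)
    dot=((mask>0)&(hsv[...,1]<120)).astype(np.uint8)
    k,l,st,ce=cv2.connectedComponentsWithStats(dot)
    print(np.c_[st[1:,4],ce[1:],onplane(n,ce[1:],.01)])
    # weights knobs z 80..90
    m=((abs(X[...,2]-.085)<.006)&(X[...,0]>.3)&(X[...,0]<.8)&(X[...,1]>.05)).astype(np.uint8)
    k,l,st,ce=cv2.connectedComponentsWithStats(m)
    for i in range(1,k):
        if st[i,4]>15: print("knob",st[i,4],ce[i],onplane(n,ce[i],.085)[0],p[l==i].mean(0))
    # handle bar
    m=((abs(X[...,2]-.058)<.009)&(X[...,0]>.4)&(X[...,0]<.62)&(abs(X[...,1])<.12)).astype(np.uint8)
    k,l,st,ce=cv2.connectedComponentsWithStats(m)
    for i in range(1,k):
        if st[i,4]>15: print("bar",st[i],X[l==i].mean(0),X[l==i].min(0),X[l==i].max(0))
    m=((abs(X[...,2]-.070)<.004)&(X[...,0]>.5)&(X[...,0]<1)&(abs(X[...,1])<.15)).astype(np.uint8)
    c=max(cv2.findContours(m,cv2.RETR_EXTERNAL,cv2.CHAIN_APPROX_NONE)[0],key=cv2.contourArea)
    print("gauge top",cv2.minAreaRect((onplane(n,c,.07)[:,:2]*1000).astype(np.float32)))
a=cv2.resize(D["scene"][0][190:300,280:400],None,fx=5,fy=5,interpolation=cv2.INTER_CUBIC)
b=cv2.resize(D["top"][0][90:200,300:365],None,fx=3,fy=5,interpolation=cv2.INTER_CUBIC)
b=cv2.resize(D["top"][0][90:200,305:345],None,fx=5,fy=5,interpolation=cv2.INTER_CUBIC)
cv2.imwrite("pics/z1.png",np.hstack([a,b])[:,:,::-1])
E
```

```text
scene deck ((493.03924560546875, -304.5974426269531), (193.9524688720703, 279.1042785644531), 8.75853157043457)
[[ 18.     210.5    223.       0.4319  -0.2225   0.01  ]
 [ 20.     180.75   241.45     0.4452  -0.3112   0.01  ]
 [ 21.     229.4286 244.0952   0.5203  -0.2089   0.01  ]
 [ 24.     149.2917 261.0417   0.4588  -0.4004   0.01  ]
 [ 22.     199.0909 263.9091   0.5337  -0.2974   0.01  ]
 [ 23.     166.7826 285.1304   0.5475  -0.3868   0.01  ]]
knob 28 [384.3929  95.4286] [0.3235 0.4244 0.085 ] [ 23.3571  53.1071 128.9643]
knob 27 [414.3704  98.6296] [0.3869 0.4928 0.085 ] [ 20.963 116.963 107.963]
knob 46 [553.2826 100.4565] [0.6295 0.8639 0.085 ] [25.9783 22.3478 22.8913]
knob 75 [392.8933 119.28  ] [0.4292 0.3742 0.085 ] [133.1333 126.4133 119.4267]
knob 27 [437.7778 119.963 ] [0.5036 0.4842 0.085 ] [ 24.963  122.5185 112.5926]
knob 78 [368.9615 129.8077] [0.4288 0.2869 0.085 ] [135.6538 129.4103 122.2051]
knob 84 [410.4881 135.9762] [0.5144 0.3703 0.085 ] [136.1429 128.4048 120.0476]
knob 87 [345.3333 141.8621] [0.434  0.2009 0.085 ] [132.2414 127.2299 121.3908]
knob 94 [36
[... 1195 characters left out ...]
162.8791]
knob 59 [176.2542 204.9831] [0.5009 0.4868 0.085 ] [ 95.0847 144.4407 135.0169]
knob 86 [266.7209 228.3837] [0.4309 0.2026 0.085 ] [168.7093 161.3953 159.2442]
knob 91 [210.967  229.1868] [0.4268 0.3748 0.085 ] [162.9231 153.9341 150.1868]
knob 90 [238.9    229.2556] [0.4274 0.2884 0.085 ] [167.3111 159.3556 156.6889]
knob 61 [170.0328 243.3607] [0.382  0.4994 0.085 ] [ 94.6885 144.2131 135.459 ]
knob 42 [191.7143 265.6429] [0.3152 0.4288 0.085 ] [ 63.119   87.8095 161.1667]
bar [313 170  37  25 268] [0.5697 0.0021 0.0597] [ 0.5442 -0.0524  0.0491] [0.6198 0.0621 0.0669]
gauge top ((718.3318481445312, 1.4275398254394531), (119.59656524658203, 200.11300659179688), 87.94062805175781)
```

View pics/z1.png

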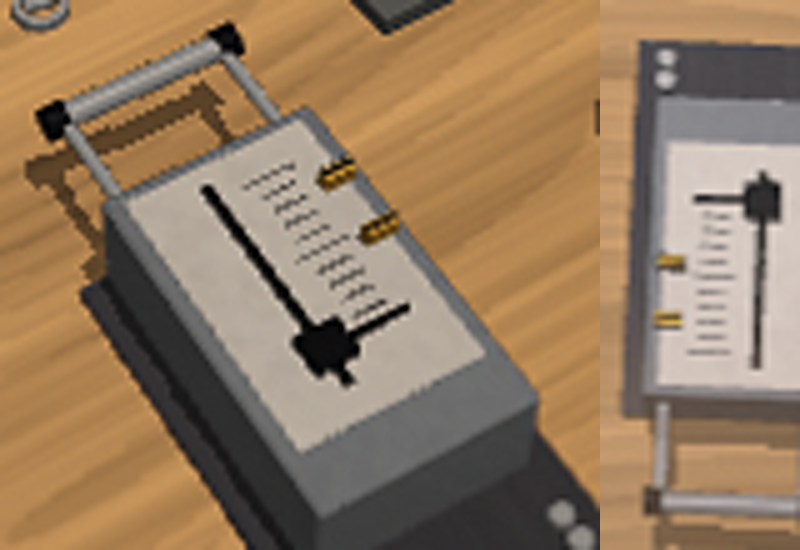

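The crop confirms the choice. The pointer tip is at scene pixel (361,251), the near clip at (356,236) and the far clip at (348,225); the stirrup bar is clear. Next I measure the pulls and the weights' turns.

Run:
```python
from h import *
th=np.deg2rad(-2.0); ax=np.array([np.cos(th),np.sin(th),0]); ay=np.array([-ax[1],ax[0],0])
G=np.array([.7198,-.0014,0])
for n in("scene","top"):
    f=np.load(f"/tmp/{n}0.npz"); p=f["p"]; X=cloud(n,f["d"])
    hsv=cv2.cvtColor(p,cv2.COLOR_RGB2HSV); P=onplane(n,np.stack(np.meshgrid(np.arange(640),np.arange(400)),-1).reshape(-1,2),.08).reshape(400,640,3)-G
    gx=P@ax; gy=P@ay; ins=(abs(gx)<.1)&(abs(gy)<.065)
    br=(ins&(hsv[...,1]>110)&(hsv[...,0]>10)&(hsv[...,0]<35)&(gy>.03)).astype(np.uint8)
    k,l,st,ce=cv2.connectedComponentsWithStats(br,connectivity=8)
    for i in range(1,k):
        if st[i,4]>3:
            m=l==i; w=onplane(n,ce[i],.08)[0]-G; print(n,"clip",st[i],ce[i],"gx,gy",w@ax,w@ay,"range gx",gx[m].min(),gx[m].max(),gy[m].min(),gy[m].max())
    P2=onplane(n,np.stack(np.meshgrid(np.arange(640),np.arange(400)),-1).reshape(-1,2),.075).reshape(400,640,3)-G
    gx=P2@ax; gy=P2@ay
    dk=(gx>.0)&(gx<.09)&(gy>.0)&(gy<.05)&(hsv[...,2]<90)
    for lo in np.arange(.0,.05,.004):
        m=dk&(gy>=lo)&(gy<lo+.004)
        if m.any(): print(n,"needle gy",lo,"gx",gx[m].mean(),m.sum())
# weights: foot outline 6th harmonic
K=[(.513,.371),(.5117,.202),(.432,.2018),(.428,.3745),(.428,.2877)]
fig=[]
for n in("scene","top"):
    f=np.load(f"/tmp/{n}0.npz"); X=cloud(n,f["d"]); p=f["p"]
    for i,k in enumerate(K):
        r=np.hypot(X[...,0]-k[0],X[...,1]-k[1])
        m=(r<.04)&(abs(X[...,2]-.027)<.005)&(r>.014)
        a=np.arctan2(X[...,1]-k[1],X[...,0]-k[0])[m]; print(n,i,m.sum(),"zmean",X[m][:,2].mean(),"centroid",X[m].mean(0)[:2])
```

```text
scene clip [336 207  55  61 419] [362.7876 235.5704] gx,gy -0.0016655962803742066 0.05626145006433394 range gx -0.09939215069895144 0.0996519831703336 0.03230269601685287 0.06497869227612045
scene needle gy 0.0 gx 0.02760781475073491 7
scene needle gy 0.004 gx 0.029495490957420024 4
scene needle gy 0.008 gx 0.029157653226799782 3
scene needle gy 0.012 gx 0.02929972275325393 4
scene needle gy 0.016 gx 0.02403051541861359 5
scene needle gy 0.02 gx 0.027074350420427624 4
scene needle gy 0.024 gx 0.029360925592851167 3
scene needle gy 0.028 gx 0.02921023405918542 2
top clip [317 141   4   2   8] [318.5 141.5] gx,gy -0.013136965020014909 0.04670191207543626 range gx -0.014966930120640995 -0.011306465310489917 0.04187005259536734 0.05153594710133644
top clip [316 152   5   3  11] [317.8182 153.3636] gx,gy -0.051820576063186255 0.04716915017404815 range gx -0.054121280930344545 -0.047640600096312054 0.040183588902199516 0.05311406882709598
top needle gy 0.0 gx 0.029636047825531087 2
top needle gy 0.004 gx 0.031158280803650077 1
top needle gy 0.008 gx 0.03096146983964828 2
top needle gy 0.012 gx 0.030764700276247812 1
top needle gy 0.016 gx 0.030633548079164467 1
top needle gy 0.02 gx 0.030502416449644406 1
top needle gy 0.024 gx 0.03030576000804556 2
top needle gy 0.028 gx 0.030109144436857097 1
scene 0 135 zmean 0.025707285151848197 centroid [0.5181 0.3676]
scene 1 149 zmean 0.02573691259171887 centroid [0.5162 0.1984]
scene 2 130 zmean 0.025972564200046455 centroid [0.4364 0.1991]
scene 3 117 zmean 0.025843349598415902 centroid [0.4312 0.3718]
scene 4 125 zmean 0.02572233180398515 centroid [0.433  0.2847]
top 0 118 zmean 0.02659086258108355 centroid [0.5093 0.3644]
top 1 113 zmean 0.02627947419144763 centroid [0.5065 0.1992]
top 2 127 zmean 0.026354350814978403 centroid [0.428  0.1994]
top 3 112 zmean 0.026071341812158942 centroid [0.4239 0.3679]
top 4 119 zmean 0.026110739809446684 centroid [0.4245 0.2821]
```

```bash
cat >> h.py <<'E'
TH=np.deg2rad(-2.0); AX=np.array([np.cos(TH),np.sin(TH),0]); AY=np.array([-AX[1],AX[0],0]); G=np.array([.7198,-.0014,0])
HB=np.array([.555,.0044,.061])
def down(deg):
    y=np.deg2rad(deg);return np.array([[np.cos(y),np.sin(y),0],[np.sin(y),-np.cos(y),0],[0,0,-1.]])
def rect(n,p,z,s=4):  # view of gauge top, plane z, s px per mm; gx -90..60 across, gy 0..60 down
    gx,gy=np.meshgrid(np.arange(-90,60,1/s)/1000,np.arange(0,62,1/s)/1000)
    W=G+gx[...,None]*AX+gy[...,None]*AY; W[...,2]=z
    u=pix(n,W.reshape(-1,3)).reshape(*gx.shape,2).astype(np.float32)
    return cv2.remap(p,u[...,0],u[...,1],cv2.INTER_CUBIC)
def gaugepic(tag,names=("scene",)):
    out=[]
    for n in names:
        p,_=camera(n); a=rect(n,p,.080); b=rect(n,p,.075); a[:int(.035*4000)]=b[:int(.035*4000)]; out.append(a)
    cv2.imwrite(f"pics/{tag}.png",np.vstack(out)[:,:,::-1])
E
python3 - <<'E'
from h import *
R=down(88)
command_gripper(.045,60)
movep(HB+[0,0,.12],R); move_l(HB,feed=.12)
s=sense(); print(s["time_s"],s["position"],s["wrist_force"],s["joint_pos"])
gaugepic("g0",("scene","top"))
command_gripper(0,60); s=sense(); print(s["position"],s["wrist_force"],s["finger_gap"],s["gripper_force"])
move_l(HB-.036*AX,feed=.04)
s=sense(); print(s["time_s"],s["position"],s["wrist_force"],s["finger_gap"])
gaugepic("g1",("scene","top"))
E
```

```text
4.175 [0.5556 0.0046 0.0617] [0.2827 0.3443 0.2255] [ 0.3212  0.5847 -0.533   1.9592  0.4435  0.7125 -0.5155]
[0.5542 0.0044 0.0615] [-3.2106 -0.3468  4.9388] 0.01196362527307021 58.391820788383484
5.725 [0.521  0.0055 0.0616] [ 8.1952 -0.8255 -1.7704] 0.012267752852454131
```

View pics/g1.png

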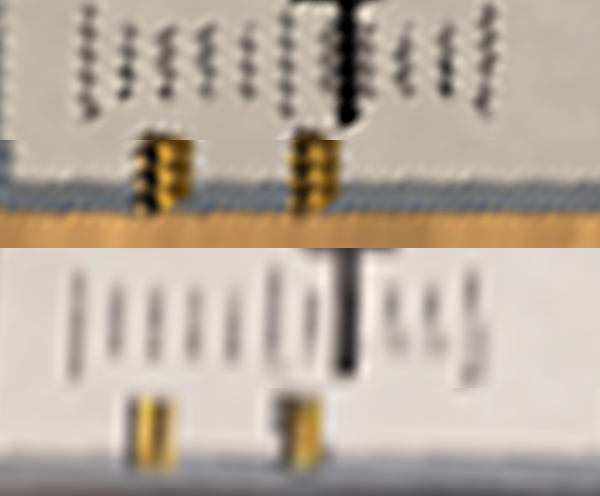

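At a 34 mm pull the needle stands at x≈345, the near clip at about 301 and the far clip at about 152 (4 px/mm), so about 11 mm more is needed. I refine this with intensity profiles.

```bash
cat >> h.py <<'E'
def prof(n,p):
    a=rect(n,p,.080,1).astype(float); b=rect(n,p,.075,1).astype(float)
    nd=b[18:27].mean((0,2)); 
    return a, nd
E
python3 - <<'E'
from h import *
for n in("top","scene"):
    p,d=camera(n); a,nd=prof(n,p)
    c=a[40:52].mean(0)
    print(n,"gx R G B needle"); 
    for lo,hi in((-64,-40),(-24,4)):
        for g in range(lo,hi): print(g,c[g+90].astype(int),int(nd[g+90]),end=" | ")
        print()
    X=cloud(n,d)
    q=X-G; gx=q@AX; gy=q@AY; m=(X[...,2]>.0765)&(gy>.036)&(gy<.058)&(abs(gx)<.1)
    for lo,hi in((-.065,-.035),(-.03,.005)):
        mm=m&(gx>lo)&(gx<hi); print("depth clip",mm.sum(),gx[mm].mean() if mm.any() else None, gx[mm].min(),gx[mm].max(),X[mm][:,2].mean())
E
```

```text
top gx R G B needle
-64 [217 206 198] 205 | -63 [220 209 202] 181 | -62 [228 218 211] 160 | -61 [231 221 215] 155 | -60 [215 205 199] 170 | -59 [178 170 168] 193 | -58 [141 133 133] 211 | -57 [125 112 101] 221 | -56 [148 125  88] 223 | -55 [192 157  89] 217 | -54 [220 177  88] 200 | -53 [204 162  75] 177 | -52 [161 127  59] 160 | -51 [122  97  51] 161 | -50 [119  96  59] 177 | -49 [145 120  78] 198 | -48 [181 152 104] 213 | -47 [208 180 136] 222 | -46 [217 194 161] 222 | -45 [217 201 181] 214 | -44 [217 206 198] 194 | -43 [219 210 206] 172 | -42 [217 209 203] 158 | -41 [216 207 200] 164 | 
-24 [218 210 203] 184 | -23 [206 197 193] 161 | -22 [188 179 175] 153 | -21 [159 150 145] 166 | -20 [128 117 111] 188 | -19 [103  91  82] 209 | -18 [93 77 59] 220 | -17 [106  83  51] 224 | -16 [134 104  57] 221 | -15 [161 125  66] 208 | -14 [175 136  65] 186 | -13 [176 136  57] 168 | -12 [174 137  58] 166 | -11 [181 149  82] 187 | -10 [190 166 119] 213 | -9 [200 183 160] 217 | -8 [209 199 194] 197 | -7 [216 209 210] 166 | -6 [219 211 209] 127 | -5 [221 212 207] 89 | -4 [222 214 208] 57 | -3 [221 21
[... 1047 characters left out ...]
[156 149 139] 125 | -18 [155 139 113] 124 | -17 [131 108  70] 150 | -16 [89 67 32] 178 | -15 [59 42 14] 187 | -14 [62 45 17] 184 | -13 [96 70 28] 183 | -12 [139 102  40] 184 | -11 [161 118  42] 177 | -10 [148 106  35] 159 | -9 [117  81  24] 140 | -8 [97 66 21] 131 | -7 [99 73 33] 119 | -6 [116  96  65] 88 | -5 [135 123 103] 42 | -4 [146 140 131] 8 | -3 [148 146 144] 1 | -2 [148 146 144] 19 | -1 [149 145 141] 62 | 0 [150 145 139] 104 | 1 [150 146 140] 127 | 2 [152 147 141] 136 | 3 [153 148 141] 148 | 
depth clip 20 -0.050733831958855766 -0.05574497050199803 -0.0462922172969556 0.08027013181670178
depth clip 26 -0.012944606411057841 -0.018217036735377803 -0.00912175414715666 0.0798141048828022
```

```bash
cat >> h.py <<'E'
def needle(n):
    p,_=camera(n); a=rect(n,p,.075,4)[18*4:27*4].astype(float).mean((0,2)); w=np.clip(100-a,0,None)
    g=np.arange(len(a))/4-90; k=g[np.argmin(a)]; m=abs(g-k)<4; return (g[m]*w[m]).sum()/w[m].sum()
E
python3 - <<'E'
from h import *
print(needle("scene"),needle("top"))
move_l(HB-.047*AX,feed=.03); sleep(.3)
a,b=needle("scene"),needle("top");print(a,b,sense()["position"])
e=((a+14.5)+(b+14.2))/2/1000; print(e)
if abs(e)>.0004 and abs(e)<.004: move_l(HB-(.047+e)*AX,feed=.01)
sleep(1.6); print(needle("scene"),needle("top"),sense()["time_s"]); gaugepic("g2",("scene","top"))
E
```

```text
-3.216346392340699 -3.196985006518905
-14.154207583154854 -13.233554278087034 [0.5107 0.0059 0.0616]
0.0006561190693790557
-14.54859753620189 -13.421613804328699 8.8917
```

View pics/g2.png

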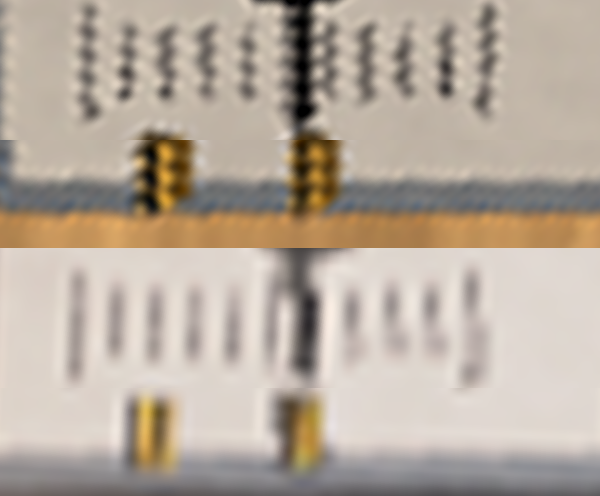

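The needle (x≈302 and 304) lines up with the near clip's dark line in both views. I now ease it home and check before letting go.

Run:
```python
from h import *
import h
hit=move_l(HB+.0015*AX,feed=.03); sleep(.3); s=sense(); print(hit,s["time_s"],s["position"],s["wrist_force"])
print("now",needle("scene"),needle("top"))
for n in("scene","top"):
    f=np.load(f"/tmp/{n}0.npz"); h.camera=lambda k,f=f:(f["p"],None); print("init",needle(n))
```

```text
False 11.0833 [0.5542 0.0044 0.0614] [-3.9461 -0.5823 12.412 ]
now 29.426910011378446 29.672423080434584
init 29.438549719554732
init 29.65341793002471
```

```bash
cat >> h.py <<'E'
DYAW=8.65
PK=np.array([[.5482,-.3858],[.5345,-.2966],[.5213,-.2080],[.4595,-.3995],[.4458,-.3102],[.4325,-.2217]])
def knobs(clouds,z=.085):
    """knob centres by depth in each view, paired and averaged; colour must be grey"""
    L=[]
    for n,(p,X) in clouds.items():
        sat=p.max(2).astype(int)-p.min(2)
        m=((abs(X[...,2]-z)<.006)&(X[...,0]>.3)&(X[...,0]<.8)&(abs(X[...,1])>.1)&(sat<45)).astype(np.uint8)
        k,l,st,ce=cv2.connectedComponentsWithStats(m)
        L.append([onplane(n,ce[i],z)[0][:2] for i in range(1,k) if 50<st[i,4]<140])
    return [(a+b)/2 for a in L[0] for b in L[1] if np.hypot(*(a-b))<.012]
def hexang(clouds,k,ztop=.027):
    Q=[]
    for n,(p,X) in clouds.items():
        q=X[(np.hypot(X[...,0]-k[0],X[...,1]-k[1])<.036)&(abs(X[...,2]-ztop)<.0045)]
        Q.append(q[:,:2]-k)
    q=np.vstack(Q); (cx,cy),(w,h),a=cv2.minAreaRect((q*1000).astype(np.float32))
    a=a if w<h else a+90
    q=q-np.array([cx,cy])/1000; r=np.hypot(*q.T); t=np.arctan2(q[:,1],q[:,0]); m=r>.0265
    c=np.angle((np.exp(6j*t)[m]).sum())/6
    return a%60,(np.degrees(c)+30)%60,(w,h),m.sum()
def look(names=("scene","top")):
    o={}
    for n in names: p,d=camera(n); o[n]=(p,cloud(n,d))
    return o
E
python3 - <<'E'
from h import *
command_gripper(.045); move_l(HB+[0,0,.14],feed=.2)
movep([.50,-.15,.26],down(60))
c=look(); np.savez("/tmp/c1.npz",**{n:c[n][0] for n in c})
for k in knobs(c): print(k,hexang(c,k))
print(sense()["time_s"],needle("scene"))
a=cv2.resize(c["scene"][0][110:195,315:440],None,fx=6,fy=6,interpolation=cv2.INTER_CUBIC); cv2.imwrite("pics/t1.png",a[:,:,::-1])
# wrist ranges
for P in [(.513,.371),(.432,.202),*PK[[0,2,3,5]]]:
    ok=[y for y in range(-180,181,15) if inverse_kinematics([*P,.07],down(y)) is not None]; print(P,ok)
E
```

```text
[0.428  0.3737] (46.06533432006836, np.float64(45.69134770009627), (53.99003601074219, 60.852821350097656), np.int64(47))
[0.4284 0.287 ] (57.554527282714844, np.float64(0.9206587155202435), (54.13699722290039, 59.84214401245117), np.int64(56))
[0.5142 0.3702] (54.516868591308594, np.float64(56.442319689892024), (54.60783386230469, 57.56246566772461), np.int64(57))
[0.4328 0.2015] (8.085693359375, np.float64(9.044732459006447), (54.27451705932617, 62.61714553833008), np.int64(57))
[0.512  0.2018] (43.8930549621582, np.float64(42.82072619448299), (53.55884552001953, 61.215118408203125), np.int64(62))
13.2833 29.434389220987207
(0.513, 0.371) [-180, -165, -150, -135, -120, -105, -90, -75, -60, -45, -30, -15, 0, 15, 30, 45, 60, 75, 90, 105, 120, 135, 150, 165, 180]
(0.432, 0.202) [-180, -165, -150, -135, -120, -105, -90, -75, -60, -45, -30, -15, 0, 15, 30, 45, 60, 75, 90, 105, 120, 135, 150, 165, 180]
[ 0.5482 -0.3858] [-180, -165, -150, -135, -120, -105, -90, -75, -60, -45, -30, -15, 0, 15, 30, 45, 60, 75, 90, 105, 120, 135, 150, 165, 180]
[ 0.5213 -0.208 ] [-180, -165, -150, -135, -120, -105, -90, -75, -60, -45, -30, -15, 0, 15, 30, 45, 60, 75, 90, 105, 120, 135, 150, 165, 180]
[ 0.4595 -0.3995] [-180, -165, -150, -135, -120, -105, -90, -75, -60, -45, -30, -15, 0, 15, 30, 45, 60, 75, 90, 105, 120, 135, 150, 165, 180]
[ 0.4325 -0.2217] [-180, -165, -150, -135, -120, -105, -90, -75, -60, -45, -30, -15, 0, 15, 30, 45, 60, 75, 90, 105, 120, 135, 150, 165, 180]
```

View pics/t1.png

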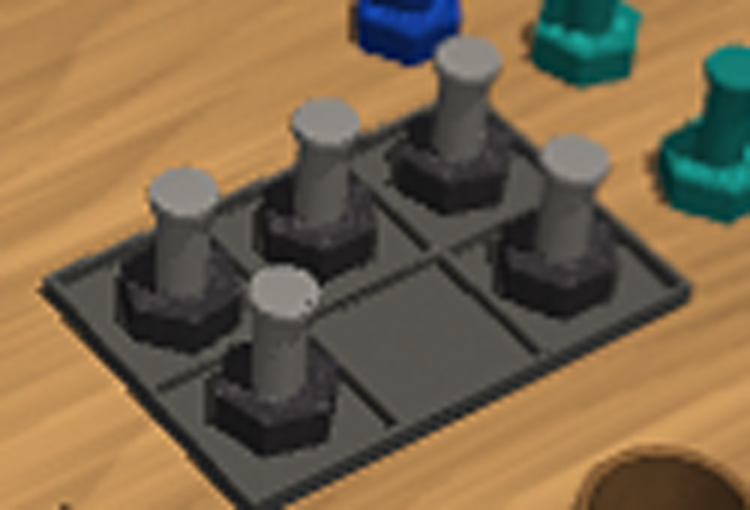

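The five grey weights stand upright in the tray; two turquoise ones and a blue one are outside it. The hexagon angles from two methods agree within 3.5°, so I carry the first weight.

```bash
cat >> h.py <<'E'
def place(k,ang,pk,zfloor=.005,y1=60.):
    zg=zfloor+.058; P=np.array([*k,zg]); U=np.array([0,0,.165])
    command_gripper(.052,50)
    movep(P+[0,0,.07],down(y1-90)); move_l(P,feed=.15)
    command_gripper(.0,25); g1=sense()["finger_gap"]; command_gripper(.046,50)
    move_l(P,down(y1),feed=.1)
    command_gripper(.0,60); s=sense(); g=s["finger_gap"]; print("gaps",g1,g)
    if g<.015: raise SystemExit("no grasp")
    move_l(P+U,feed=.25)
    d=(DYAW-ang+30)%60-30; y2=y1+d
    Q=np.array([*pk,.010+.058])
    movep(Q+[0,0,.10],down(y2)); move_l(Q+[0,0,.022],feed=.15)
    for dy,dx in [(0,(0,0)),(4,(0,0)),(-4,(0,0)),(8,(0,0)),(-8,(0,0)),(0,(.0015,0)),(0,(-.0015,0)),(0,(0,.0015)),(0,(0,-.0015))]:
        o=np.array([*dx,0])
        if dy or any(dx): move_l(Q+o+[0,0,.019],down(y2+dy),feed=.05)
        hit=move_l(Q+o+[0,0,-.001],feed=.04,until_force=10)
        z=sense()["position"][2]-Q[2]; print("try",dy,dx,hit,round(z,4))
        if z<.0035: break
    else: raise SystemExit("not seated")
    command_gripper(.046,50); print(sense()["wrist_force"])
    move_l(Q+[0,0,.10],feed=.25); print("t",sense()["time_s"])
E
python3 - <<'E'
from h import *
place([.4328,.2015],8.6,PK[0])
c=look()
for k in knobs(c)+knobs(c,.09): print(k)
E
```

```text
gaps 0.029113417257035118 0.028960420826669248
try 0 (0, 0) True 0.0144
try 4 (0, 0) True 0.0143
try -4 (0, 0) True 0.0143
try 8 (0, 0) True 0.0141
try -8 (0, 0) True 0.0141
try 0 (0.0015, 0) True 0.0137
try 0 (-0.0015, 0) True 0.0141
try 0 (0, 0.0015) True 0.0138
try 0 (0, -0.0015) True 0.0138not seated
```

Run:
```python
from h import *
s=sense();print(s["position"],s["wrist_force"],s["finger_gap"],s["time_s"],s["tcp_rot"][:,0])
move_l(s["position"]+[0,0,.008],feed=.1)
c=look(); p=c["scene"][0]
u=pix("scene",[.5482,-.3858,.05])[0].astype(int);print(u)
a=cv2.resize(p[u[1]-45:u[1]+35,u[0]-50:u[0]+60],None,fx=7,fy=7,interpolation=cv2.INTER_CUBIC); cv2.imwrite("pics/p1.png",a[:,:,::-1])
X=c["scene"][1]
for z in (.04,.045,.05):
    m=(abs(X[...,2]-z)<.003)&(np.hypot(X[...,0]-.548,X[...,1]+.386)<.045); print(z,m.sum(),X[m].mean(0) if m.any() else 0)
```

```text
[ 0.5487 -0.3872  0.0818] [-0.4877  1.4406  5.5455] 0.028375627827418225 27.55 [0.4989 0.8667 0.0008]
[162 276]
0.04 39 [ 0.5676 -0.4026  0.0403]
0.045 40 [ 0.5674 -0.399   0.045 ]
0.05 98 [ 0.5562 -0.3872  0.0509]
```

View pics/p1.png

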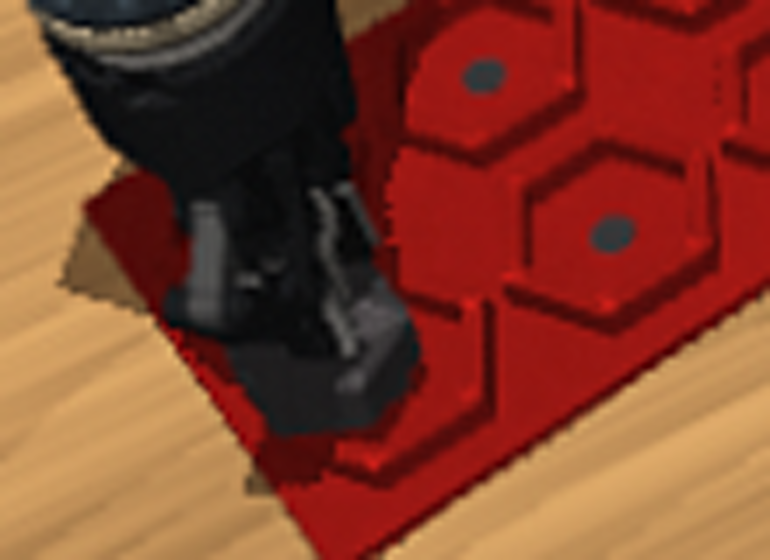

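The crop shows the weight's foot at (330,380) turned roughly 20–30° against the pocket below it, and possibly off centre. I lift it and measure the foot's facets from depth normals.

```bash
cat >> h.py <<'E'
def foot(n,grab=None):
    """held weight: facet normals (6-fold mean) and foot centre rel. to TCP from the side facets seen"""
    s=sense(); t=s["position"]; p,X=(look((n,))[n])
    b=t[2]-.058
    m=(X[...,2]>b+.002)&(X[...,2]<b+.019)&(np.hypot(X[...,0]-t[0],X[...,1]-t[1])<.045)
    du=np.roll(X,-1,1)-np.roll(X,1,1); dv=np.roll(X,-1,0)-np.roll(X,1,0)
    N=np.cross(dv,du); N/=np.linalg.norm(N,axis=2,keepdims=True)+1e-12
    mi=cv2.erode(m.astype(np.uint8),np.ones((3,3)))>0
    th=np.arctan2(N[...,1],N[...,0])[mi&(abs(N[...,2])<.3)]; xy=X[mi&(abs(N[...,2])<.3)][:,:2]-t[:2]
    c=camera_params(n)["position"][:2]-t[:2]
    if len(th)and np.cos(np.median(th)-np.arctan2(c[1],c[0]))<0: th=th+np.pi
    z=np.exp(6j*th).mean(); a=np.degrees(np.angle(z))/6%60
    # centre: each facet point lies 27 mm along its snapped normal
    ts=np.radians(np.round((np.degrees(th)-a)/60)*60+a); A=np.c_[np.cos(ts),np.sin(ts)]
    o=np.linalg.lstsq(A,(A*xy).sum(1)-.027,rcond=None)[0]
    return a,abs(z),len(th),o,np.unique(np.round(np.degrees(ts)),return_counts=True),p
E
python3 - <<'E'
from h import *
s=sense()
move_l([.548,-.33,.27],down(60),feed=.25); sleep(.3)
r=foot("scene"); print(r[:5],sense()["tcp_rot"][:,0])
u=pix("scene",sense()["position"]-[0,0,.04])[0].astype(int)
a=cv2.resize(r[5][u[1]-45:u[1]+45,u[0]-50:u[0]+50],None,fx=6,fy=6,interpolation=cv2.INTER_CUBIC); cv2.imwrite("pics/p2.png",a[:,:,::-1])
E
```

```text
(np.float64(37.92708870483351), np.float64(0.44566818241545786), 53, array([-0.0044, -0.012 ]), (array([-82., -22.,  38.]), array([ 1, 27, 25]))) [ 0.5005  0.8657 -0.0005]
```

View pics/p2.png

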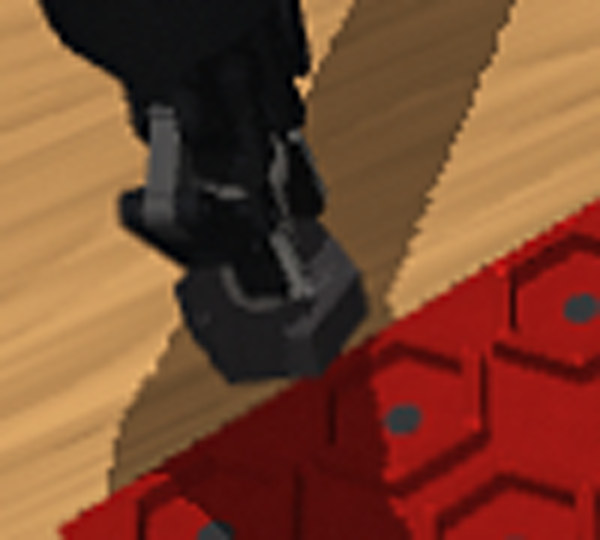

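Run:
```python
from h import *
X=look(("scene",))["scene"][1]; t=sense()["position"]
q=X[(np.hypot(X[...,0]-t[0],X[...,1]-t[1])<.05)&(X[...,2]<t[2]-.02)&(X[...,2]>t[2]-.075)]
du=np.roll(X,-1,1)-np.roll(X,1,1); dv=np.roll(X,-1,0)-np.roll(X,1,0); N=np.cross(dv,du); N/=np.linalg.norm(N,axis=2,keepdims=True)+1e-12
m=(np.hypot(X[...,0]-t[0],X[...,1]-t[1])<.05)&(X[...,2]<t[2]-.028)&(X[...,2]>t[2]-.075)&(abs(N[...,2])>.8)
q=X[m]; n=np.linalg.svd(q-q.mean(0))[2][2]; n*=np.sign(n[2]); print("foot top",m.sum(),"n",n,"c-t",q.mean(0)-t)
B=np.array([.47,-.105,.0])
movep([*B[:2],.15],down(60)); hit=move_l([*B[:2],.056],feed=.05,until_force=6); print(hit,sense()["position"])
command_gripper(.052,50); sleep(.3); move_l([*B[:2],.2],feed=.2); movep([.5,-.35,.28],down(60))
c=look(); 
k0=B[:2]
for n,(p,X) in c.items():
    m=(abs(X[...,2]-.08)<.005)&(np.hypot(X[...,0]-k0[0],X[...,1]-k0[1])<.06); uv=np.argwhere(m)[:,::-1].mean(0); print(n,m.sum(),onplane(n,uv,.08),X[m].std(0)[2])
    k1=onplane(n,uv,.08)[0][:2]; k=k1 if n=="scene" else (k+k1)/2
print(k,hexang(c,k,.022),sense()["time_s"])
for q in knobs(c): print("tray",q,hexang(c,q)[:2])
```

```text
foot top 161 n [0.0224 0.0923 0.9955] c-t [ 0.0055 -0.0121 -0.037 ]
True [ 0.4698 -0.1056  0.0601]
scene 0 [[nan nan nan]] nan
top 0 [[nan nan nan]] nan
[nan nan] (30.0, np.float64(30.0), (0.0, 0.0), np.int64(0)) 34.5083
tray [0.428  0.3737] (42.33890151977539, np.float64(41.86209495366129))
tray [0.4289 0.2869] (56.73725891113281, np.float64(58.58751189832596))
tray [0.5138 0.3702] (59.37084197998047, np.float64(58.2055726087374))
tray [0.5118 0.2022] (45.71271514892578, np.float64(43.898767492759255))<stdin>:13: RuntimeWarning: Mean of empty slice.
  ret = um.true_divide(
  ret = _var(a, axis=axis, dtype=dtype, out=out, ddof=ddof,
  arrmean = um.true_divide(arrmean, div, out=arrmean,
  ret = um.true_divide(
```

Run:
```python
from h import *
c=look()
a=np.vstack([cv2.resize(c["scene"][0][150:310,170:350],(630,560))[:300],cv2.resize(c["top"][0][160:270,280:450],(630,300))])
a=np.hstack([cv2.resize(c["scene"][0][150:310,170:350],None,fx=2.2,fy=2.2,interpolation=cv2.INTER_CUBIC),cv2.resize(c["top"][0][170:270,290:390],(352,352),interpolation=cv2.INTER_CUBIC)])
cv2.imwrite("pics/p3.png",a[:,:,::-1])
X=c["scene"][1]; m=(X[...,2]>.012)&(X[...,2]<.12)&(np.hypot(X[...,0]-.47,X[...,1]+.105)<.07); print(m.sum(),X[m].min(0),X[m].max(0))
```

```text
2 [ 0.4772 -0.1693  0.0125] [ 0.4894 -0.1668  0.0136]
```

View pics/p3.png

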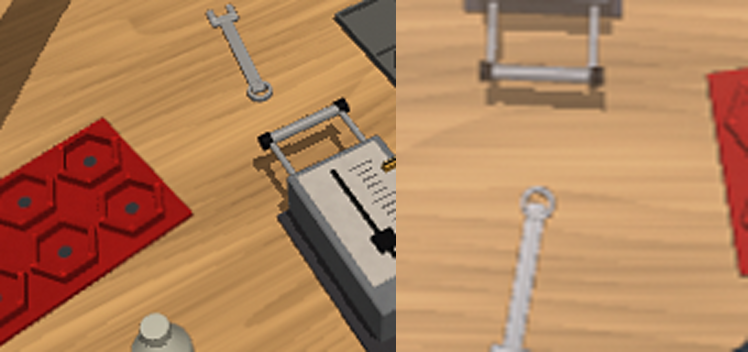

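The set-down spot is empty: only the spanner and the handle are visible. I check the gripper.

Run:
```python
from h import *
s=sense();print(s["finger_gap"],s["wrist_force"],s["position"],s["gripper_force"])
c=look(); cv2.imwrite("pics/p4.png",cv2.resize(c["scene"][0][100:340,20:340],None,fx=2.4,fy=2.4,interpolation=cv2.INTER_CUBIC)[:,:,::-1])
```

```text
0.051994235793801045 [-0.4838  0.8898  0.6338] [ 0.5009 -0.3482  0.2797] 0.0
```

View pics/p4.png

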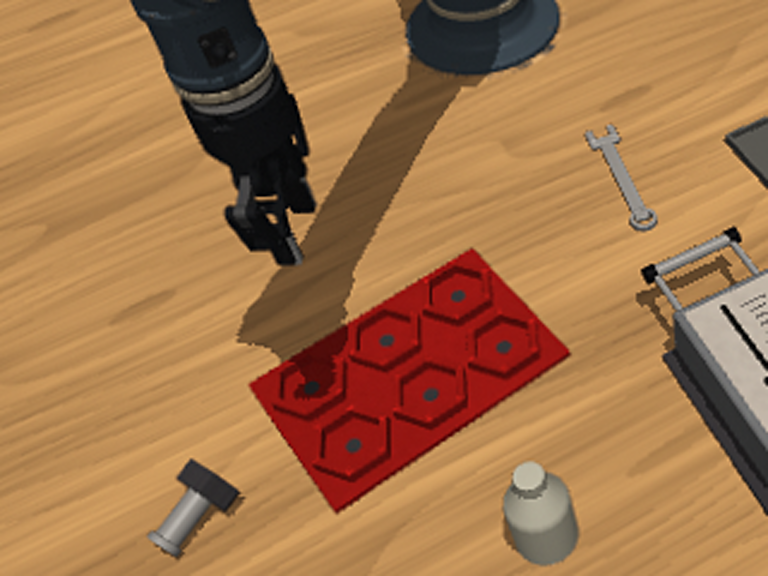

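The fallen weight lies beyond the deck, near scene pixels (89,327) for the knob and (107,302) for the foot. The knob probably jammed between the finger links, since the gap read 29 mm and not 26. From now on I'll grip at the knob, higher up. First I locate the fallen weight.

Run:
```python
from h import *
movep([.45,-.1,.3],down(60))
c=look()
for n,(p,X) in c.items():
    m=((X[...,2]>.008)&(X[...,0]>.4)&(X[...,1]<-.42)&(X[...,1]>-.9)&(X[...,2]<.07)).astype(np.uint8)
    k,l,st,ce=cv2.connectedComponentsWithStats(m)
    for i in range(1,k):
        if st[i,4]>40:
            q=X[l==i]; print(n,st[i],q.mean(0),q.min(0),q.max(0))
            (cx,cy),(w,h),a=cv2.minAreaRect((q[:,:2]*1000).astype(np.float32)); print((cx,cy),(w,h),a)
            v=np.linalg.svd(q[:,:2]-q[:,:2].mean(0),full_matrices=False)[2][0]; t=(q[:,:2]-q[:,:2].mean(0))@v
            for lo in np.arange(-50,60,10):
                mm=(t*1000>=lo)&(t*1000<lo+10)
                if mm.any(): print(lo,mm.sum(),q[mm].mean(0),q[mm][:,2].max())
print(sense()["time_s"])
```

```text
scene [123 252  39  61 545] [ 0.4975 -0.4322  0.0136] [ 0.4147 -0.4569  0.008 ] [ 0.6039 -0.4201  0.0281]
(509.415771484375, -437.88665771484375) (189.34942626953125, 36.19814682006836) 0.5606326460838318
-50 36 [ 0.4527 -0.4337  0.0159] 0.027010358747437957
-40 40 [ 0.4626 -0.4358  0.0159] 0.027399459882783694
-30 38 [ 0.4728 -0.4359  0.0162] 0.02650568862412328
-20 41 [ 0.4822 -0.4335  0.0153] 0.026518242078011123
-10 42 [ 0.4916 -0.4304  0.0135] 0.027138299679606903
0 31 [ 0.5019 -0.4329  0.0108] 0.013880521261771417
10 30 [ 0.5121 -0.4301  0.0107] 0.015606110729182832
20 23 [ 0.5225 -0.4296  0.0105] 0.013605726203121837
30 21 [ 0.5325 -0.4322  0.01  ] 0.01304829075374192
40 18 [ 0.542  -0.429   0.0154] 0.025909216056356987
50 28 [ 0.5523 -0.4276  0.017 ] 0.028119397437064153
scene [ 81 289  40  41 652] [ 0.5437 -0.5365  0.0396] [ 0.5048 -0.5875  0.0096] [ 0.5747 -0.4967  0.0584]
(540.618408203125, -544.3729858398438) (62.436397552490234, 80.63172912597656) 30.31078338623047
-50 61 [ 0.5607 -0.5768  0.0356] 0.046796627565446225
-40 51 [ 0.56   -0.5678  0.0352] 0.045703784372446044
[... 1079 characters left out ...]
 0.028101097894462912
50 21 [ 0.4256 -0.4351  0.0123] 0.02008757972134423
top [485 188  30  24 360] [ 0.534  -0.5306  0.0393] [ 0.4966 -0.5842  0.0082] [ 0.5721 -0.493   0.0599]
(540.80859375, -541.2127685546875) (61.59819793701172, 84.2083511352539) 32.78490447998047
-50 37 [ 0.5564 -0.571   0.0369] 0.047039512831099195
-40 25 [ 0.5512 -0.561   0.0383] 0.044037961711034246
-30 25 [ 0.5461 -0.5526  0.0371] 0.04333220472531485
-20 23 [ 0.5413 -0.544   0.0374] 0.04414279643089847
-10 19 [ 0.5371 -0.5365  0.0381] 0.048009912166719015
0 36 [ 0.5296 -0.5249  0.0473] 0.05993683666858085
10 60 [ 0.5275 -0.5171  0.0474] 0.05938141113197837
20 124 [ 0.5219 -0.5086  0.0349] 0.05878665874667188
35.8083
```

```bash
cat >> h.py <<'E'
def tilt(az,phi):
    """tool tilted by phi from down towards azimuth az (deg); tool x opposite/along az"""
    a,f=np.radians(az),np.radians(phi); u=np.array([np.cos(a),np.sin(a),0]); up=np.array([0,0,1.])
    z=-np.cos(f)*up+np.sin(f)*u; x=np.cos(f)*u+np.sin(f)*up   # x along the weight axis (knob)
    return np.c_[x,np.cross(z,x),z]
E
python3 - <<'E'
from h import *
print(tilt(-58.5,0))
for az in(-58.5,-45,-30):
  for phi in(50,60,65,70):
    for g in([.545,-.55],[.6,-.5],[.62,-.45],[.5,-.62]):
        d=np.radians(90-phi); gz=.027*np.sin(d)+.048*np.cos(d)
        R=tilt(az,phi); T=np.array([*g,gz+.004])-.006*R[:,2]
        q=inverse_kinematics(T,R); q2=inverse_kinematics(T+[0,0,.12],R)
        print(az,phi,g,q is not None,q2 is not None)
E
```

```text
[[ 0.5225 -0.8526  0.    ]
 [-0.8526 -0.5225 -0.    ]
 [ 0.      0.     -1.    ]]
-58.5 50 [0.545, -0.55] True True
-58.5 50 [0.6, -0.5] True True
-58.5 50 [0.62, -0.45] True True
-58.5 50 [0.5, -0.62] True True
-58.5 60 [0.545, -0.55] True True
-58.5 60 [0.6, -0.5] True True
-58.5 60 [0.62, -0.45] True True
-58.5 60 [0.5, -0.62] True True
-58.5 65 [0.545, -0.55] True True
-58.5 65 [0.6, -0.5] True True
-58.5 65 [0.62, -0.45] True True
-58.5 65 [0.5, -0.62] True True
-58.5 70 [0.545, -0.55] True True
-58.5 70 [0.6, -0.5] True True
-58.5 70 [0.62, -0.45] True True
-58.5 70 [0.5, -0.62] True True
-45 50 [0.545, -0.55] True True
-45 50 [0.6, -0.5] True True
-45 50 [0.62, -0.45] True True
-45 50 [0.5, -0.62] True True
-45 60 [0.545, -0.55] True True
-45 60 [0.6, -0.5] True True
-45 60 [0.62, -0.45] True True
-45 60 [0.5, -0.62] True True
-45 65 [0.545, -0.55] True True
-45 65 [0.6, -0.5] True True
-45 65 [0.62, -0.45] True True
-45 65 [0.5, -0.62] True True
-45 70 [0.545, -0.55] True True
-45 70 [0.6, -0.5] True True
-45 70 [0.62, -0.45] True True
-45 70 [0.5, -0.62] True True
-30 50 [0.545, -0.55] True True
-30 50 [0.6, -0.5] True True
-30 50 [0.62, -0.45] True True
-30 50 [0.5, -0.62] True True
-30 60 [0.545, -0.55] True True
-30 60 [0.6, -0.5] True True
-30 60 [0.62, -0.45] True True
-30 60 [0.5, -0.62] True True
-30 65 [0.545, -0.55] True True
-30 65 [0.6, -0.5] True True
-30 65 [0.62, -0.45] True True
-30 65 [0.5, -0.62] True True
-30 70 [0.545, -0.55] True True
-30 70 [0.6, -0.5] True True
-30 70 [0.62, -0.45] True True
-30 70 [0.5, -0.62] True True
```

Run:
```python
from h import *
az=-58.5; g=np.array([.5449,-.5499,.036]); R=tilt(az,0)
command_gripper(.075,80); movep(g+[0,0,.12],R); move_l(g,feed=.15,until_force=15); print(sense()["position"])
command_gripper(0,80); s=sense(); print("gap",s["finger_gap"],s["wrist_force"])
move_l(g+[0,0,.13],feed=.15); 
R=tilt(az,70); d=np.radians(28); T=np.array([.545,-.555,.027*np.sin(d)+.048*np.cos(d)])-.006*R[:,2]
movep(T+[0,0,.08],R); print(sense()["wrist_force"])
print(move_l(T+[0,0,-.004],feed=.04,until_force=5),sense()["position"]-T,sense()["finger_gap"])
command_gripper(.07,80); print(sense()["finger_gap"]); sleep(.6)
move_l(sense()["position"]-.09*R[:,2],feed=.15)
movep([.5,-.25,.3],down(60)); print(sense()["time_s"])
c=look()
for z in(.08,): print([(k,hexang(c,k,.022)) for k in knobs(c,z)])
```

```text
[ 0.5452 -0.5507  0.0373]
gap 0.023715404451531127 [ 0.38   -0.9313  3.0759]
[-0.7625  0.2431 -4.0912]
True [ 0.0001 -0.0001  0.0002] 0.02379738872311338
0.070025226947479
48.9417
[(array([0.4265, 0.3759]), (39.60795211791992, np.float64(39.78460963620609), (53.50292205810547, 61.35500717163086), np.int64(44))), (array([0.4133, 0.2884]), (55.52220916748047, np.float64(3.359495840564893), (54.85549545288086, 61.26383590698242), np.int64(65))), (array([0.5129, 0.3722]), (59.63987731933594, np.float64(57.43509767096363), (60.360591888427734, 54.961029052734375), np.int64(62))), (array([0.5104, 0.2032]), (44.71775817871094, np.float64(47.411740955787565), (53.50221252441406, 59.983280181884766), np.int64(61)))]
```

Run:
```python
from h import *
c=look()
for n,(p,X) in c.items():
    for lo in(.05,.07):
        m=((X[...,2]>lo)&(X[...,2]<.1)&(X[...,0]>.35)&(X[...,0]<.8)&((X[...,1]<-.4)|(X[...,1]>.1))&(X[...,1]<.45)).astype(np.uint8)
        k,l,st,ce=cv2.connectedComponentsWithStats(m)
        for i in range(1,k):
            if st[i,4]>15: print(n,lo,st[i],X[l==i].mean(0),X[l==i].max(0)[2])
a=c["scene"][0]; a=np.hstack([cv2.resize(a[240:360,50:170],(400,400),interpolation=cv2.INTER_CUBIC),cv2.resize(a[85:205,320:440],(400,400),interpolation=cv2.INTER_CUBIC)]); cv2.imwrite("pics/p5.png",a[:,:,::-1])
```

```text
scene 0.05 [387 116  12  15 137] [0.4302 0.3726 0.0745] 0.08929399034649776
scene 0.05 [361 124  11  15 137] [0.4169 0.2847 0.0746] 0.08805690736503602
scene 0.05 [405 132  12  16 148] [0.5159 0.3692 0.0747] 0.08752794124019025
scene 0.05 [356 154  13  17 156] [0.5141 0.1998 0.0756] 0.08876549971213277
scene 0.05 [409 184  33  35 732] [0.7146 0.2526 0.074 ] 0.09402511201560704
scene 0.05 [ 83 292  19  19 235] [ 0.5411 -0.5425  0.0743] 0.08492256759235839
scene 0.07 [387 116  12  10  91] [0.4289 0.3742 0.082 ] 0.08929399034649776
scene 0.07 [361 124  11  10  89] [0.4154 0.286  0.0825] 0.08805690736503602
scene 0.07 [405 132  12  10  98] [0.5141 0.3707 0.0822] 0.08752794124019025
scene 0.07 [356 154  13  11 108] [0.5126 0.201  0.0825] 0.08876549971213277
scene 0.07 [410 184  32  29 444] [0.7141 0.2534 0.083 ] 0.09402511201560704
scene 0.07 [ 83 292  16  15 176] [ 0.5393 -0.5431  0.0795] 0.08492256759235839
top 0.05 [240 127  27  28 296] [0.7116 0.255  0.0786] 0.09853682976622524
top 0.05 [499 191  14  11 112] [ 0.5371 -0.5391  0.0769] 0.08652772126218511
top 0.05 [208 197  12  11 102] [0.5118 0.3712 0.0817] 0.09028653644061979
top 0.05 [262 198  11  11  91] [0.5104 0.2034 0.084 ] 0.09046653302963592
top 0.05 [206 224  12  11 102] [0.4268 0.3746 0.0818] 0.08981449902618155
top 0.05 [234 229  11  11  98] [0.4131 0.2876 0.0836] 0.09098762164162033
top 0.07 [240 127  26  26 216] [0.7114 0.2549 0.0856] 0.09853682976622524
top 0.07 [501 191  12  11  98] [ 0.5373 -0.5403  0.0797] 0.08652772126218511
top 0.07 [208 197  11  11  94] [0.5121 0.3719 0.0838] 0.09028653644061979
top 0.07 [262 198  11  11  91] [0.5104 0.2034 0.084 ] 0.09046653302963592
top 0.07 [206 224  11  11  96] [0.427  0.3752 0.0835] 0.08981449902618155
top 0.07 [234 229  11  11  97] [0.4132 0.2877 0.084 ] 0.09098762164162033
```

View pics/p5.png

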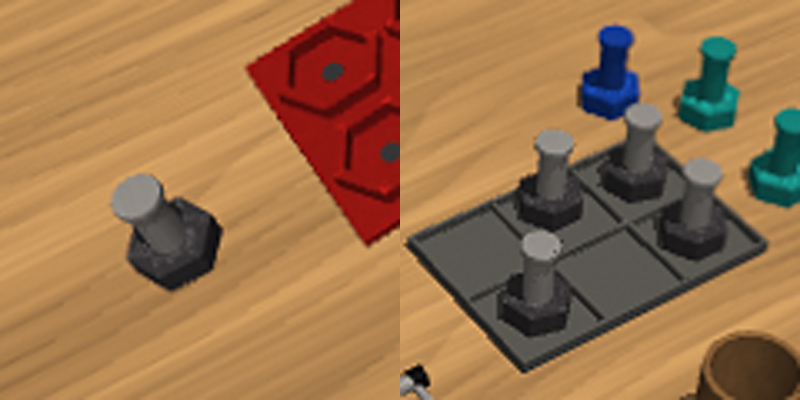

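The righted weight stands at left, and the middle tray weight has shifted about 15 mm but is still upright. I now place with the knob grip, the righted weight first.

```bash
python3 - <<'E'
s=open('h.py').read()
s=s.replace("50<st[i,4]<140","50<st[i,4]<270")
a=s.index("def place("); b=s.index("def foot(")
s=s[:a]+'''def place(k,ang,pk,zfloor=.005,y1=60.):
    H=.080; P=np.array([*k,zfloor+H])
    command_gripper(.062,50)
    movep(P+[0,0,.07],down(y1)); move_l(P,feed=.15)
    command_gripper(.0,50); g=sense()["finger_gap"]; print("gap",g)
    if g<.015: raise SystemExit("no grasp")
    move_l(P+[0,0,.13],feed=.25)
    y2=y1+(DYAW-ang+30)%60-30
    Q=np.array([*pk,.010+H])
    movep(Q+[0,0,.07],down(y2)); move_l(Q+[0,0,.018],feed=.15)
    e=.0015
    for dy,dx in [(0,(0,0)),(4,(0,0)),(-4,(0,0)),(0,(e,0)),(0,(-e,0)),(0,(0,e)),(0,(0,-e)),(8,(0,0)),(-8,(0,0)),(12,(0,0)),(-12,(0,0))]:
        o=np.array([*dx,0])
        if dy or any(dx): move_l(Q+o+[0,0,.017],down(y2+dy),feed=.06)
        hit=move_l(Q+o,feed=.05,until_force=8)
        z=sense()["position"][2]-Q[2]; print("try",dy,dx,hit,round(z,4))
        if z<.004: break
    else: raise SystemExit("not seated")
    command_gripper(.062,50)
    move_l(Q+[0,0,.09],feed=.25); print("t",sense()["time_s"])
'''+s[b:]
open('h.py','w').write(s)
E
python3 - <<'E'
from h import *
c=look()
k=[k for k in knobs(c,.080) if k[1]<-.45][0]; h=hexang(c,k,.022); print(k,h)
a=h[1]; 
place(k,a,PK[0],0.,y1=30.)
movep([.45,-.1,.3],down(40))
c=look(); print(knobs(c,.09)); print(sense()["finger_gap"])
E
```

```text
[ 0.5386 -0.5417] (0.054843902587890625, np.float64(1.952676648757631), (60.25728225708008, 55.32540512084961), np.int64(79))
gap 0.032159315508238785
try 0 (0, 0) True 0.0143
try 4 (0, 0) True 0.0145
try -4 (0, 0) True 0.0143
try 0 (0.0015, 0) True 0.0142
try 0 (-0.0015, 0) True 0.0147
try 0 (0, 0.0015) True 0.0136
try 0 (0, -0.0015) True 0.0146
try 8 (0, 0) True 0.0146
try -8 (0, 0) True 0.0144
try 12 (0, 0) True 0.0146
try -12 (0, 0) True 0.0144not seated
```

Run:
```python
from h import *
Q=np.array([*PK[0],.09]); move_l(Q+[0,0,.12],down(30+6.7),feed=.2); sleep(.3)
s=sense(); t=s["position"]; print(t,s["finger_gap"],s["wrist_force"],s["tcp_rot"][:,2])
c=look(); 
for nme in c:
    p,X=c[nme]
    du=np.roll(X,-1,1)-np.roll(X,1,1); dv=np.roll(X,-1,0)-np.roll(X,1,0); N=np.cross(dv,du); N/=np.linalg.norm(N,axis=2,keepdims=True)+1e-12
    base=(np.hypot(X[...,0]-t[0],X[...,1]-t[1])<.06)&(X[...,2]<t[2]-.048)&(X[...,2]>t[2]-.095)
    m=base&(abs(N[...,2])>.85)
    q=X[m]; 
    if len(q)>20:
        n=np.linalg.svd(q-q.mean(0),full_matrices=False)[2][2]; n*=np.sign(n[2]); print(nme,"top face",len(q),"n",n,"z rel underside .022?",q[:,2].mean()-(t[2]-.08))
    q=X[base]; print(nme,"all",len(q),q.min(0)-t,q.max(0)-t)
    (cx,cy),(w,h),a=cv2.minAreaRect((q[:,:2]*1000).astype(np.float32)); print("rect",np.array([cx,cy])/1000-t[:2],w,h,a)
u=pix("scene",t-[0,0,.05])[0].astype(int); p=c["scene"][0]
a=cv2.resize(p[u[1]-50:u[1]+50,u[0]-50:u[0]+60],None,fx=5.5,fy=5.5,interpolation=cv2.INTER_CUBIC); cv2.imwrite("pics/p6.png",a[:,:,::-1])
```

```text
[ 0.5478 -0.3856  0.2087] 0.03156157923398491 [ 0.328   0.0299 -4.18  ] [-0.0016  0.0012 -1.    ]
scene top face 123 n [0.0079 0.0053 1.    ] z rel underside .022? 0.02121851837652705
scene all 486 [-0.0259 -0.0338 -0.083 ] [ 0.03   0.027 -0.048]
rect [ 0.0044 -0.002 ] 50.255958557128906 60.6767578125 17.449430465698242
top top face 24 n [-0.0602 -0.0358  0.9975] z rel underside .022? 0.02054353101447881
top all 155 [-0.0285 -0.0222 -0.0827] [ 0.0275  0.031  -0.0523]
rect [-0.0016  0.0063] 54.57402801513672 50.2317008972168 11.981678009033203
```

View pics/p6.png

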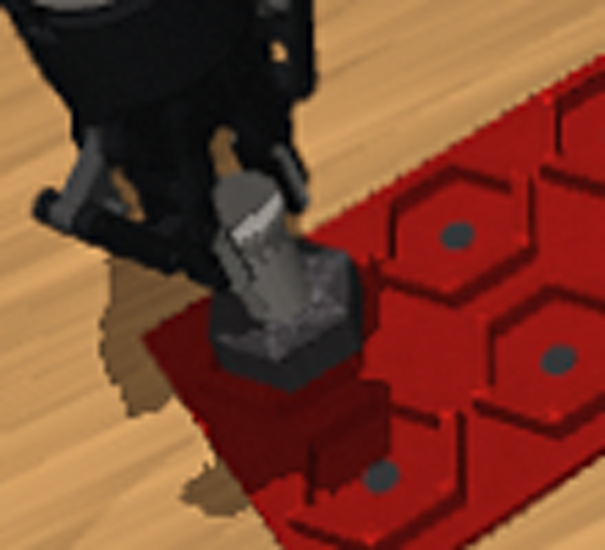

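The weight now hangs upright, its foot corner at (290,390) roughly matching the pocket. I fit lines to the two facets it shows and correct the angle and centre, then retry with small hops.

```bash
cat >> h.py <<'E'
def facets(H=.080,cen=(0,0),a0=DYAW,N=3):
    """held weight seen by the scene camera: line fits to facets at a0 and a0-60 -> angle, centre rel. TCP"""
    t=sense()["position"]; q=[]
    for _ in range(N):
        X=look(("scene",))["scene"][1]; b=t[2]-H
        q.append(X[(X[...,2]>b+.003)&(X[...,2]<b+.0185)&(np.hypot(X[...,0]-t[0],X[...,1]-t[1])<.04)])
    q=np.vstack(q)[:,:2]-t[:2]; res=[]; c=np.array(cen,float); a=a0
    for it in range(3):
        A=[];B=[];da=[]
        for f in(0,-60):
            r=q-c; th=(np.degrees(np.arctan2(r[:,1],r[:,0]))-a-f+180)%360-180
            rr=np.hypot(*r.T); s=q[(abs(th)<22)&(rr>.022)&(rr<.036)]
            vx,vy,x,y=cv2.fitLine((s*1000).astype(np.float32),cv2.DIST_HUBER,0,.01,.01).ravel()
            n=np.array([vy,-vx]); n*=np.sign(n@[np.cos(np.radians(a+f)),np.sin(np.radians(a+f))])
            da.append((np.degrees(np.arctan2(n[1],n[0]))-a-f+180)%360-180); A.append(n);B.append(n@[x,y]/1000-.027); 
        c=np.linalg.solve(np.array(A),B); a=a+np.mean(da); res=[len(s),da]
    return a,c,res
E
python3 - <<'E'
from h import *
print(sense()["time_s"])
for a0 in(8.65,15): print(facets(a0=a0))
E
```

```text
60.3583
(np.float32(7.5454617), array([-0.0003, -0.0035], dtype=float32), [96, [np.float32(-0.73091125), np.float32(0.33926392)]])
(np.float32(8.0097275), array([-0.0004, -0.004 ], dtype=float32), [94, [np.float32(-0.8727112), np.float32(-0.074798584)]])
```

```bash
cat >> h.py <<'E'
PKS=np.array([[.5475,-.3868],[.5337,-.2974],[.5203,-.2089],[.4588,-.4004],[.4452,-.3112],[.4319,-.2225]]) # scene-camera pockets
def insert(i,y2,H=.080):
    """held over pocket i with tool yaw y2: measure foot, correct, hop down"""
    move_l(np.array([*PK[i],.21]),down(y2),feed=.25); sleep(.15)
    a,c,r=facets(); t=sense()["position"][:2]; T=PKS[i]-c
    da=(DYAW-a+30)%60-30; print("foot",a,c,r,"->",T-PK[i])
    if np.hypot(*(T-PK[i]))>.007 or abs(da)>12: T=PK[i]; da=0; print("facets ignored")
    y=y2+da; Q=np.array([*T,.010+H]); move_l(Q+[0,0,.018],down(y),feed=.2)
    s=.0013; hops=[(0,0,0)]+[(s*np.cos(f),s*np.sin(f),0) for f in np.radians(range(0,360,60))]+[(0,0,4),(0,0,-4)]+[(2*s*np.cos(f),2*s*np.sin(f),0) for f in np.radians(range(0,360,45))]+[(0,0,8),(0,0,-8)]
    for dx,dy,w in hops:
        o=np.array([dx,dy,0])
        if dx or dy or w: move_l(Q+o+[0,0,.0165],down(y+w),feed=.06)
        hit=move_l(Q+o,feed=.05,until_force=8)
        z=sense()["position"][2]-Q[2]; print((round(dx*1e3,1),round(dy*1e3,1),w,round(z*1e3,1)),end=" ")
        if z<.004: break
    else: raise SystemExit("not seated")
    command_gripper(.062,50); move_l(sense()["position"]+[0,0,.09],feed=.25); print("\nt",sense()["time_s"])
E
python3 - <<'E'
from h import *
insert(0,36.7+.5)
movep([.45,-.1,.3],down(40))
c=look(); print(knobs(c,.09)); print(sense()["time_s"])
E
```

```text
foot 9.361242 [-0.0005 -0.0039] [92, [np.float32(-0.12684631), np.float32(-0.4654541)]] -> [-0.0002  0.0029]
(0.0, 0.0, 0, np.float64(0.5)) 
t 63.1833
[array([ 0.5493, -0.3835])]
64.5083
```

It seated on the first try. Now the next weight with the full routine.

```bash
cat >> h.py <<'E'
def pick(k,zfloor=.005,y1=40.,H=.080):
    P=np.array([*k,zfloor+H]); command_gripper(.062,50)
    movep(P+[0,0,.07],down(y1)); move_l(P,feed=.15)
    command_gripper(.0,50); g=sense()["finger_gap"]; print("gap",g)
    if g<.027: raise SystemExit("bad grasp")
    move_l(P+[0,0,.125],feed=.25)
def nextone(i):
    c=look(); ks=[k for k in knobs(c) if k[1]>.12]; k=min(ks,key=lambda k:k[1]+.5*k[0]); a=hexang(c,k); print(len(ks),k,a)
    if abs((a[0]-a[1]+30)%60-30)>8: print("angle unsure")
    pick(k); y2=40+(DYAW-a[1]+30)%60-30
    movep([*PK[i],.21],down(y2)); insert(i,y2); movep([.45,-.1,.28],down(40))
E
python3 - <<'E'
from h import *
nextone(3)
E
```

```text
4 [0.5118 0.202 ] (45.352535247802734, np.float64(44.96730372086468), (54.0521125793457, 59.515804290771484), np.int64(58))
gap 0.03171353183336843
foot 10.108183 [-0.0031 -0.0007] [80, [np.float32(1.4226837), np.float32(-1.9880676)]] -> [ 0.0024 -0.0002]
(0.0, 0.0, 0, np.float64(1.2)) 
t 72.4
```

Run:
```python
from h import *
for i in (1,4,2): nextone(i)
c=look(); 
for n,(p,X) in c.items():
    for j,k in enumerate(PK):
        m=(np.hypot(X[...,0]-k[0],X[...,1]-k[1])<.022)&(X[...,2]>.08); print(n,j,m.sum(),X[m].mean(0) if m.any() else "", np.median(X[m][:,2]) if m.any() else "")
print(knobs(c),needle("scene"),sense()["time_s"])
```

```text
3 [0.4146 0.2864] (7.317776679992676, np.float64(59.84324792301011), (56.48097229003906, 60.972476959228516), np.int64(52))
gap 0.03189372753329387
foot 7.303152 [-0.0028  0.001 ] [86, [np.float32(1.7360382), np.float32(-1.3074341)]] -> [ 0.002  -0.0018]
(0.0, 0.0, 0, np.float64(2.3)) 
t 81.6917
2 [0.4278 0.374 ] (43.34868240356445, np.float64(41.7681202123307), (54.14413070678711, 61.40604782104492), np.int64(54))
gap 0.0318047626928669
foot 9.462858 [-0.0023 -0.0005] [94, [np.float32(-0.35684204), np.float32(0.541626)]] -> [ 0.0017 -0.0005]
(0.0, 0.0, 0, np.float64(2.4)) 
t 91.3
1 [0.5139 0.3701] (56.64615249633789, np.float64(58.91705268570857), (55.25116729736328, 56.724464416503906), np.int64(56))
gap 0.03202459223910282
foot 9.96224 [-0.0025  0.0004] [104, [np.float32(1.7733307), np.float32(-3.7780762)]] -> [ 0.0015 -0.0013]
(0.0, 0.0, 0, np.float64(2.5)) 
t 100.5333
scene 0 165 [ 0.5502 -0.3857  0.0893] 0.08941281131777312
scene 1 141 [ 0.5362 -0.2986  0.0894] 0.08954354929776898
scene 2 137 [ 0.5237 -0.2096  0.0892] 0.08960088334559146
scene 3 149 [ 0.4621 -0.4001  0.089 ] 0.08953428089943372
scene 4 144 [ 0.4485 -0.3116  0.0889] 0.0891693975291113
scene 5 0  
top 0 97 [ 0.548  -0.3817  0.0896] 0.08940775226215747
top 1 94 [ 0.5344 -0.2941  0.0898] 0.09008233087615014
top 2 0  
top 3 97 [ 0.4605 -0.3972  0.0896] 0.08961011767548754
top 4 97 [ 0.4454 -0.3076  0.0899] 0.08974001518256847
top 5 0  
[array([ 0.4451, -0.3104]), array([ 0.4606, -0.3994]), array([ 0.5337, -0.2963]), array([ 0.5484, -0.3849])] 29.43804036859658 101.3833
```

All five weights' tops stand at 0.089–0.090 m, which is the seated height, and the tray is empty. Now the pull to the far clip.

Run:
```python
from h import *
R=down(88); command_gripper(.045,60)
movep(HB+[-.001,0,.14],R); move_l(HB+[-.001,0,0],feed=.15); command_gripper(0,60)
H=HB+[-.001,0,0]
move_l(H-.077*AX,feed=.05); sleep(.2)
a,b=needle("scene"),needle("top"); print(a,b,sense()["finger_gap"],sense()["wrist_force"])
e=(a+52.0)/1000
if 0<e<.01: move_l(H-(.077+e-.0005)*AX,feed=.02)
sleep(.3); print(e,needle("scene"),needle("top"),sense()["time_s"])
p,_=camera("scene"); q=rect("scene",p,.080,1).astype(float)[40:52].mean(0).sum(1); print("far line profile",q[32:44].astype(int),"from -58")
gaugepic("g3",("scene","top"))
```

```text
-43.67731039678552 -42.61104055105497 0.011737755657981713 [12.6138 -0.3011 -2.1116]
0.008322689603214478 -50.37955431392932 -50.58645406670568 106.8167
far line profile [428 391 355 295 194  93  76 175 316 382 336 248] from -58
```

View pics/g3.png

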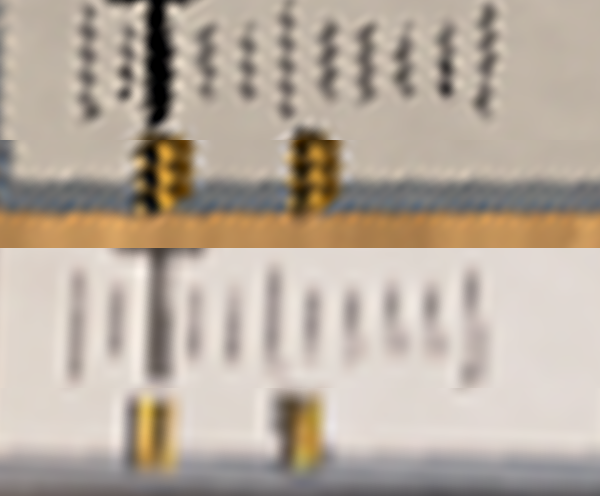

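The needle at 158 is about 1–2 mm short of the far line at 150–153. I ease on 1 mm, hold, then ease home.

Run:
```python
from h import *
p0=sense()["position"]; move_l(p0-.0010*AX,feed=.01); sleep(1.6)
s=sense(); print(needle("scene"),needle("top"),s["position"],s["time_s"])
move_l(HB+[.0005,0,0],feed=.03); sleep(.3); print("home",needle("scene"),needle("top"),sense()["wrist_force"])
```

```text
-47.838713260758766 -48.92052840158521 [0.4766 0.0071 0.062 ] 109.0917
home 29.42864466662275 29.669716641569032 [-1.9379 -2.4902 11.739 ]
```

Starting from the sensed position lost the controller's lead, so the slide drew back about 3 mm and that hold fell short of the clip (never past it). I repeat the far pull, closing the loop on the TCP reading.

Run:
```python
from h import *
x0=sense()["position"]; print(x0,sense()["finger_gap"])
C=HB-.080*AX; move_l(C,feed=.05); sleep(.3)
for _ in range(3):
    e=sense()["position"][0]-.4729; print("e",e,needle("scene"),needle("top"))
    if e<.0003: break
    C=C-min(e,.006)*AX; move_l(C,feed=.02); sleep(.3)
n=[(needle("scene"),needle("top")) for _ in range(3)]; print(n,sense()["position"],sense()["time_s"])
sleep(1.0)
```

```text
[0.5542 0.0045 0.0617] 0.012479007539097968
e 0.006474058334137223 -45.54139130434783 -44.65394292004088
e 0.0007681317085787009 -50.85783836140974 nan
e 8.796990092346801e-05 -51.06297549656927 -51.87831573345286
[(np.float64(-51.065277613132274), np.float64(-51.8787477464984)), (np.float64(-51.06848019477479), np.float64(-51.876464256758645)), (np.float64(-51.0620299342845), np.float64(-51.87696396846547))] [0.473  0.0073 0.0619] 116.4583h.py:37: RuntimeWarning: invalid value encountered in scalar divide
  g=np.arange(len(a))/4-90; k=g[np.argmin(a)]; m=abs(g-k)<4; return (g[m]*w[m]).sum()/w[m].sum()
```

Run:
```python
from h import *
gaugepic("g4",("scene","top")); print(sense()["position"])
```

```text
[0.473  0.0073 0.0619]
```

View pics/g4.png

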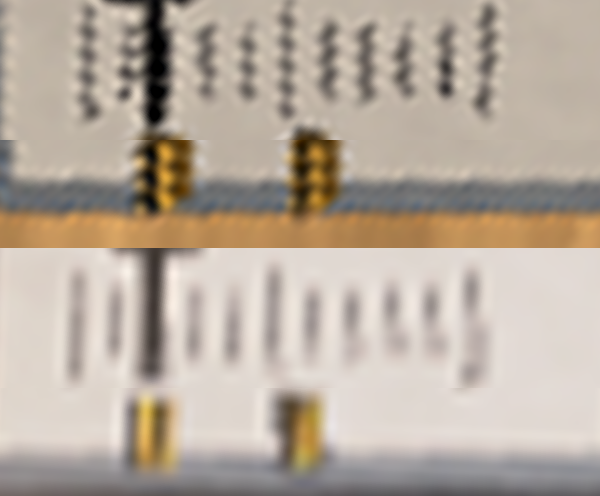

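The needle (155 in scene, 151 in top) sits on the far line (about 150–153) and has been held well over a second. I ease it home, release and check everything.

Run:
```python
from h import *
sleep(.5)
move_l(HB+[.0005,0,0],feed=.03); sleep(.3); print("home",needle("scene"),needle("top"))
command_gripper(.045,60); move_l(HB+[0,0,.16],feed=.2); movep([.35,.3,.35],down(88))
sleep(.3); c=look()
for n,(p,X) in c.items():
    for j,k in enumerate(PK):
        m=(np.hypot(X[...,0]-k[0],X[...,1]-k[1])<.022)&(X[...,2]>.08); print(n,j,m.sum(),X[m].mean(0) if m.any() else "", X[m][:,2].std() if m.any() else "")
print(needle("scene"),needle("top"),sense()["time_s"],sense()["wrist_force"])
```

```text
home 29.428497082349853 29.66592563749638
scene 0 163 [ 0.5499 -0.3857  0.0892] 0.0019102223022886083
scene 1 141 [ 0.536  -0.2986  0.0892] 0.0022663801602118908
scene 2 138 [ 0.5236 -0.2096  0.0891] 0.002189236488645149
scene 3 150 [ 0.4624 -0.4001  0.0897] 0.0023540812420044174
scene 4 143 [ 0.4481 -0.3116  0.0885] 0.002214665036185325
scene 5 0  
top 0 97 [ 0.548  -0.3818  0.0893] 0.003121272154500388
top 1 93 [ 0.5343 -0.2942  0.0898] 0.0027047643849243894
top 2 94 [ 0.5212 -0.2046  0.0901] 0.0028070170337734946
top 3 97 [ 0.4604 -0.3969  0.0901] 0.002834756493712805
top 4 94 [ 0.4455 -0.3078  0.0899] 0.0024346053519537785
top 5 0  
29.44087644345376 29.65693925039475 124.8083 [-0.7883  0.7215  0.464 ]
```

The gauge is home and all five weights are seated at the right height.

```bash
python3 -c "
from rig import *
print(finish_job())"
```

```text
the job is handed in; nothing more can be done
None
```

Job handed in at about 125 s: the near clip was held with the deck empty, all five weights are seated (the first jammed and toppled, and was righted), and the gauge went to the far clip twice, because the first hold sat about 4 mm short of the line while the second was within about 1 mm and held over a second; the gauge is home.

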